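# Clear the tile chips off the mosaic board

## Robot

A 6-joint arm with a two-finger parallel gripper is mounted at the origin on the work surface. World frame = base frame: x ahead of the robot, y to its left, z up, the work surface at z = 0. Lengths are in m, angles in rad, forces in N, time in s.
With the tool pointing down it reaches from about 0.35 to 0.85 m from the base axis. Payload 8.1 kg.
Tool frame: the origin (TCP) lies at the centre of the arm's flange, where the gripper is bolted on; the fingertips stand 186 mm ahead of it and the grasp point (between the pads) lies 167 mm ahead of it; z points along the fingers, y is the line along which they close (so a half turn about z gives the same grasp; the last joint's range is limited). The gripper opens to 93 mm and grips with 3 to 60 N. Pads are 15 mm wide; open, the fingers measure 128 mm over their backs; the gripper's body (75 mm by 188 mm) begins 65 mm behind the grasp point.
Start: joints at [1.147, 0.13, 1.488, -0, 1.523, -0.085], TCP at [0.199, 0.566, 0.405] pointing down, gripper open.
Joint ranges: [-2.96, 2.96], [-0.89, 2.26], [0.02, 2.5], [-1.34, 4.48], [0, 2.73], [-2.66, 2.66]. Speed limits (rad/s): [2.39, 2.39, 2.79, 3.14, 3.14, 3.14].

## Interface

Orientations are given as a rotation vector (axis times angle).
In Python, from plant import robot gives the robot as it stands.
- The arm moves only by the tool apply_moves, never from a script. Its argument "series" is a list of rows, each a list of 2 entries, a list of its own where there are three numbers: the shift along the tool's x, y, z in mm, then the turn, a rotation vector about the tool's x, y, z in rad. A call has 1 to 12 rows; each row shifts and turns the commanded pose from where the row before left it, along the tool's axes as they then stand; what a row does not reach is not made up. A row lasts 1/12 s, in which the tool goes at most 41.7 mm and 7.16 degrees, less where a joint would pass 70% of its speed; a pose out of reach is approached as far as the arm can. A call is refused whole if a number of a shift passes 41.7 or a number of a turn 0.125, either way. A call with a gripper value outside its range is refused whole. "claw" is the opening, from 0 (shut) to 1 (fully open), set as the call begins (left out, the last holds). The fingers move at their own pace and stop on an object; "newtons" is the grip in N (left out, the last holds). Time passes only in rows, so rows that do not move let the fingers close. It gives the time, the measured TCP pose, the force, the opening and the grip force at its end, in the units of the state.
- robot.read_state(): the state, without advancing time (a new reading comes with each control period).
- robot.read_camera(name): name is "scene" or "top" or "wrist"; returns (picture, depth): 480x640x3 uint8, blue, green, red; 480x640 float32, m along the optical axis (not along the pixel's ray), 0 where there is no reading.
- robot.calibration(name): a dict with "fx", "fy", "cx", "cy" (pixels), "extrinsics" (4x4, takes a point from world to camera coordinates). Camera axes: x right, y down, z forward; pixel columns grow to the right and rows downward; lengths in m; the calibration is good to about 2 mm. A picture is of the moment at which its call begins: read the wrist's pose just before it. calibration takes no time and is no camera call; for the wrist camera it gives the pose at the moment of the call.
- robot.close_job(): hands the job in; it is judged then, once.
The state is a dict: "t": time; "q": joint angles; "dq": joint speeds; "joint_torque": joint torques, N m; "tool_pos": TCP position; "orientation": TCP orientation; "force": force on the tool from outside, world axes, zero at the start; "wrist_torque": the same for the moment, N m; "opening": finger opening in m; "gripper_force": force on a finger pad.
Only numpy, scipy, OpenCV 4.12 (cv2) and the standard library are available. Lean on these libraries where they do the work, as an engineer would, in place of code of your own. Each camera call takes 0.05 s, during which the arm holds its last target. There are 200 camera calls.

## Task

Take the scraper block by its wooden handle and wipe all six loose tile chips off the mosaic board, over its open end into the white tray, without touching the chips with the fingers and without pressing the scraper hard on the board. Then stand the scraper upright again in the middle of its blue pad, lined up with the pad, and leave the jars, the stone and the cup where they are.

Things in the scene. Friction and masses are not known exactly. Their poses are not given: they have to be found in the camera images.
- board: Wooden mosaic work board, fixed, 280 mm (its x) by 220 mm (its y). Origin on the table under its centre; its flat top face is 60 mm above the table. Along both long sides (y = +-100 to +-110 mm) runs a lip 10 mm wide and 12 mm higher than the face; both ends are open. Chips are pushed along its +x and drop over the open edge at x = +140 mm into the tray.
- tray: White open catch tray, fixed, 115 mm (its x) by 220 mm (its y), 40 mm high, walls 4 mm, floor about 4 mm. Origin under its centre. It stands against the board's +x end, axes parallel to the board's, its rim 20 mm lower than the board's face and its near wall just under the board's edge (tray centre 190.5 mm from the board's centre).
- pad: Flat blue parking pad for the scraper, fixed, 160 mm (its x) by 70 mm (its y), 8 mm thick. Origin under its centre.
- scraper: Scraper block, loose, about 220 g, stands upright on its black rubber foot, 120 mm long (its x), 28 mm thick (its y), 20 mm high; above it a wooden handle block 90 mm long (x), 26 mm thick (y), up to 85 mm above the foot. Origin at the centre of the foot's underside, z up.
- scraper_grip (a point): Point in the middle of the scraper's wooden handle, 60 mm above the foot's underside; grip across the 26 mm thickness (scraper's y) from above.
- chip0: Loose tile chip, red 40 x 30 mm, 10 mm thick, about 24 g, lying flat on the board at the start. Origin at the centre of its underside, z up.
- chip1: Loose tile chip, purple 34 x 34 mm, 10 mm thick, about 24 g, lying flat on the board at the start. Origin at the centre of its underside, z up.
- chip2: Loose tile chip, blue 46 x 20 mm, 10 mm thick, about 24 g, lying flat on the board at the start. Origin at the centre of its underside, z up.
- chip3: Loose tile chip, yellow L-shape 38 x 34 mm, 10 mm thick, about 24 g, lying flat on the board at the start. Origin at the centre of its underside, z up.
- chip4: Loose tile chip, green six-sided, 38 mm across, 10 mm thick, about 24 g, lying flat on the board at the start. Origin at the centre of its underside, z up.
- chip5: Loose tile chip, white 36 x 26 mm, 10 mm thick, about 24 g, lying flat on the board at the start. Origin at the centre of its underside, z up.
- jar_red: Closed red paint jar, 52 mm across, 65 mm tall; a bystander standing on the table. Origin at the centre of its underside.
- jar_violet: Closed violet paint jar, 52 mm across, 65 mm tall; a bystander standing on the table. Origin at the centre of its underside.
- jar_yellow: Closed yellow paint jar, 52 mm across, 65 mm tall; a bystander standing on the table. Origin at the centre of its underside.
- water_jar: Glass jar with white cap, 72 mm across, 110 mm tall; a bystander standing on the table. Origin at the centre of its underside.
- stone: Smooth grey stone, 64 mm across, 22 mm tall; a bystander standing on the table. Origin at the centre of its underside.
- mug: White ceramic cup, 80 mm across, 100 mm tall; a bystander standing on the table. Origin at the centre of its underside.
Things that resemble listed ones, but are neither listed nor needed, are in the scene too. There is more than one size of the chip1; the job needs the smaller.

How it is judged:
By the outcome, as a careful person would: the job done as asked, in the order asked, and still so for the second after the job is handed in, with the robot touching nothing.
It also fails if it takes over 56 s, if anything falls off the work surface, if the arm or the gripper's body presses on something with over 40 N, if the wrist force passes 120 N, or if a joint passes its speed limit or range.

## Working session

There is one attempt and no reset: what is moved stays moved. The work goes in short steps, Python scripts to look and compute and a tool call to move; the robot and the scene stay as the last step left them, time stands still between calls to the robot, and variables do not carry over. Pictures are saved under pics/ and viewed, at most 10 in all, crops included, and the job is handed in when it is done.

Besides the shell and the picture viewer there is one more tool, called after ">>>" as name(argument=value, ...) on one line, values as JSON. apply_moves: Moves the arm, as the interface text tells. Its arguments: {"type":"object","properties":{"series":{"type":"array"},"claw":{"type":"number"},"newtons":{"type":"number"}},"required":["series"]}

```bash
mkdir -p pics; ls; cat > h.py <<'E'
import numpy as np,cv2
from plant import robot
from scipy.spatial.transform import Rotation as R
def snap(n):
    c=robot.calibration(n); p,d=robot.read_camera(n); return p,d,c
def ray(c,u,v,z):
    T=np.array(c["extrinsics"]);Rm=T[:3,:3];o=-Rm.T@T[:3,3]
    d=Rm.T@np.array([(u-c["cx"])/c["fx"],(v-c["cy"])/c["fy"],1.])
    return o+d*(z-o[2])/d[2]
def cloud(c,d):
    v,u=np.mgrid[:480,:640]
    P=np.stack([(u-c["cx"])/c["fx"]*d,(v-c["cy"])/c["fy"]*d,d],-1)
    T=np.array(c["extrinsics"]); return (P-T[:3,3])@T[:3,:3]
E
python3 - <<'E'
from h import *
for n in("top","scene"):
    p,d,c=snap(n); cv2.imwrite(f"pics/{n}0.png",p); np.savez(f"{n}0.npz",p=p,d=d,**c)
    print(n,c)
print(robot.read_state())
E
```

```text
pics
top {'fx': 609.4896860657719, 'fy': 609.4896860657719, 'cx': 326.57146450810905, 'cy': 243.5406277982273, 'extrinsics': array([[ 2.14778415e-02, -9.99769202e-01,  4.96031957e-04,
         2.87153423e-02],
       [-9.98398353e-01, -2.14743606e-02, -5.23410005e-02,
         5.62368835e-01],
       [ 5.23395722e-02,  6.28934222e-04, -9.98629147e-01,
         1.69312698e+00],
       [ 0.00000000e+00,  0.00000000e+00,  0.00000000e+00,
         1.00000000e+00]])}
scene {'fx': 617.4574927337517, 'fy': 617.4574927337517, 'cx': 309.09307258036915, 'cy': 237.27758746519245, 'extrinsics': array([[ 6.26318730e-01,  7.79565758e-01,  1.44140742e-03,
        -3.63354399e-01],
       [ 4.19321030e-01, -3.35331032e-01, -8.43636754e-01,
        -1.61939395e-01],
       [-6.57186977e-01,  5.28989912e-01, -5.36912423e-01,
         1.82271079e+00],
       [ 0.00000000e+00,  0.00000000e+00,  0.00000000e+00,
         1.00000000e+00]])}
{'t': 0.1, 'q': array([ 1.14660070e+00,  1.31062187e-01,  1.48913664e+00,  2.59077660e-05,
        1.52300017e+00, -8.53749212e-02]), 'dq': array([-0.00097778,  0.00015538, -0.00338487, -0.00100731, -0.00087317,
       -0.0001256 ]), 'joint_torque': array([ 1.38950520e-03, -5.61338782e+01, -4.93096876e+01,  7.70312408e-02,
        2.91214942e-02, -2.66325424e-05]), 'tool_pos': array([0.19930323, 0.56572119, 0.40382464]), 'orientation': array([-5.29605513e-01, -3.09619372e+00,  2.43120706e-03]), 'force': array([ 1.14020405, -0.56715619, -0.06568713]), 'wrist_torque': array([-0.00578396, -0.01404107, -0.02804531]), 'gripper_force': 0.0, 'opening': 0.09306334578142861}
```

View pics/top0.png

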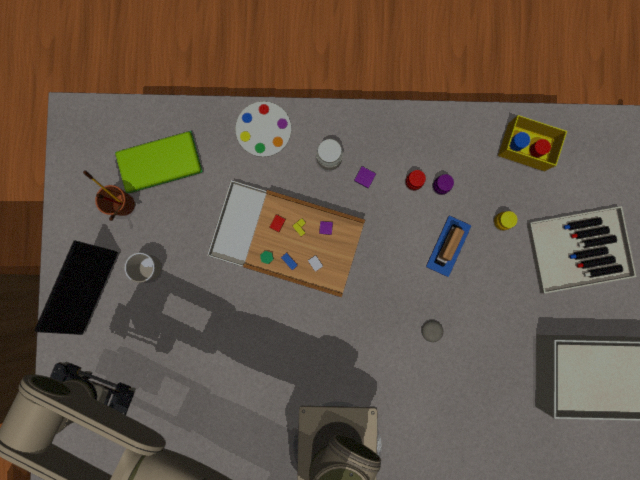

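View pics/scene0.png

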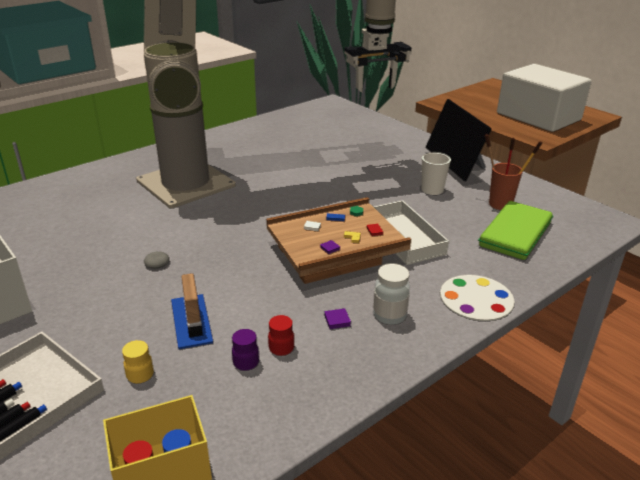

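The top view shows the board at about (305,240) with the chips on it and the tray at its left (236,225). The pad and scraper are at (449,246), the jars at (416,180), (444,184) and (506,220), the stone at (432,331), the water jar at (330,152) and the mug at (140,267). The larger purple decoy lies off the board at (366,177).

```bash
python3 - <<'E'
from h import *
f=np.load("top0.npz");p,d=f["p"],f["d"];c={k:f[k] for k in("fx","fy","cx","cy","extrinsics")}
W=cloud(c,d);hsv=cv2.cvtColor(p,cv2.COLOR_BGR2HSV);h,s,v=cv2.split(hsv)
def rect(m,z,name):
    uv=np.argwhere(m)[:,::-1]
    P=np.array([ray(c,a,b,z)[:2] for a,b in uv])*1000
    r=cv2.minAreaRect(P.astype(np.float32)); print(name,len(uv),"c",np.round(r[0],1),"sz",np.round(r[1],1),"ang",round(r[2],1)); return P,r
roi=np.zeros(h.shape,bool);roi[205:285,415:485]=1
rect(roi&(h>100)&(h<125)&(s>120)&(v>50),.008,"pad")
print("hts pad roi",np.percentile(W[...,2][roi],[1,10,50,90,97,99]).round(4))
m=roi&(W[...,2]>.085)&(W[...,2]<.1);rect(m,.093,"handle top depth")
print(W[m][:,:].mean(0))
# board
b=np.zeros(h.shape,bool);b[175:305,235:372]=1
m=b&(W[...,2]>.05)&(W[...,2]<.08);rect(m,.066,"board")
m=b&(W[...,2]>.0665)&(W[...,2]<.08)&(np.ones(h.shape,bool));print("lip px",m.sum())
print("board z",np.median(W[230:260,300:310,2]))
t=np.zeros(h.shape,bool);t[170:275,200:272]=1
rect(t&(W[...,2]>.03)&(W[...,2]<.045),.04,"trayrim")
cols={"red":((h<6)|(h>172))&(s>170),"purple":(h>130)&(h<160)&(s>100),"blue":(h>100)&(h<125)&(s>120),"yellow":(h>24)&(h<35)&(s>150),"green":(h>50)&(h<90)&(s>120),"white":(s<60)&(v>130)}
bi=np.zeros(h.shape,bool);bi[205:280,262:345]=1
for k,m in cols.items(): rect(bi&m,.07,k)
E
```

```text
pad 775 c [ 563.3 -302. ] sz [ 68.7 158.6] ang 66.8
hts pad roi [-0.0089 -0.0043  0.0018  0.0253  0.0932  0.0977]
handle top depth 317 c [ 564.7 -296.5] sz [26.2 90.2] ang 64.2
[ 0.56523724 -0.29689184  0.09241264]
board 8235 c [559.6 103.1] sz [280.6 220.5] ang 74.2
lip px 1651
board z 0.06005318769572934
trayrim 251 c [625.2 334.6] sz [190.9 220.7] ang 74.3
red 148 c [612.5 176.8] sz [28.  37.7] ang 64.7
purple 149 c [602.5  44.3] sz [32.7 33.3] ang 85.5
blue 110 c [509.2 141.7] sz [43. 18.] ang 43.0
yellow 121 c [602.6 111.2] sz [36.9 33. ] ang 41.1
green 106 c [520.1 201.3] sz [29.8 27.1] ang 1.5
white 121 c [579.6 133.9] sz [232.   25.4] ang 40.3
```

>>> apply_moves(series=[[[-15,-16,0],[0,0,0]],[[-26,-29,0],[0,0,0]],[[-26,-29,0],[0,0,0]],[[-26,-29,0],[0,0,0]],[[-26,-29,0],[0,0,0]],[[-26,-29,0],[0,0,0]],[[-26,-29,0],[0,0,0]],[[-26,-29,0],[0,0,0]],[[-26,-29,0],[0,0,0]],[[-26,-29,0],[0,0,0]],[[-26,-29,0],[0,0,0]],[[-26,-29,0],[0,0,0]]], claw=1)

```text
t: 1.1
tool_pos: [0.372, 0.1481, 0.4046]
orientation: [0.529, 3.097, 0.0]
force: [0.5, 1.0, 0.5]
opening: 0.0933
gripper_force: 0.0
```

>>> apply_moves(series=[[[-26,-29,0],[0,0,0]],[[-26,-29,0],[0,0,0]],[[-26,-29,0],[0,0,0]],[[-26,-29,0],[0,0,0]],[[-26,-29,0],[0,0,0.05]],[[-26,-29,0],[0,0,0.05]],[[-26,-29,0],[0,0,0]],[[-26,-29,0],[0,0,0]],[[-26,-29,0],[0,0,0]],[[-26,-29,0],[0,0,0]],[[-20,-22,0],[0,0,0]],[[-10,-10,0],[0,0,0]]])

```text
t: 2.1
tool_pos: [0.5179, -0.2612, 0.4038]
orientation: [-0.688, -3.064, 0.001]
force: [0.5, 0.5, -0.1]
opening: 0.093
gripper_force: 0.0
```

```bash
cat >> h.py <<'E'
def rect(c,m,z,name):
    P=np.array([ray(c,a,b,z)[:2] for a,b in np.argwhere(m)[:,::-1]])*1000
    r=cv2.minAreaRect(P.astype(np.float32)); print(name,len(P),"c",np.round(r[0],1),"sz",np.round(r[1],1),"ang",round(r[2],1)); return P,r
def big(m):
    n,l,st,_=cv2.connectedComponentsWithStats(m.astype(np.uint8)); return l==1+np.argmax(st[1:,4])
def totool(target):
    s=robot.read_state(); Rm=R.from_rotvec(s["orientation"]).as_matrix()
    print("tool y yaw",round(np.degrees(np.arctan2(Rm[1,1],Rm[0,1])),2),"tcp",s["tool_pos"].round(4),"shift mm",np.round(Rm.T@(np.array(target)-s["tool_pos"])*1000,1))
E
python3 - <<'E'
from h import *
totool([.5647,-.2965,.404])
p,d,c=snap("wrist");cv2.imwrite("pics/w1.png",p)
W=cloud(c,d);h,s,v=cv2.split(cv2.cvtColor(p,cv2.COLOR_BGR2HSV))
rect(c,big((h>100)&(h<125)&(s>120)&(v>40)),.008,"pad")
z=W[...,2];m=big((z>.088)&(z<.1)&(d>0));rect(c,m,.093,"handle");print(np.median(z[m]))
m=big((z>.023)&(z<.033)&(d>0));rect(c,m,.028,"foot")
E
```

```text
tool y yaw 64.71 tcp [ 0.5179 -0.2612  0.4038] shift mm [-57.4 -11.9  -0.3]
pad 4754 c [ 561.1 -301. ] sz [ 68.7 155.4] ang 66.6
handle 2403 c [ 556.3 -292.8] sz [25.8 76.4] ang 65.4
0.09393822650664656
foot 471 c [ 445. -571.] sz [58.9 25.9] ang 64.7
```

View pics/w1.png

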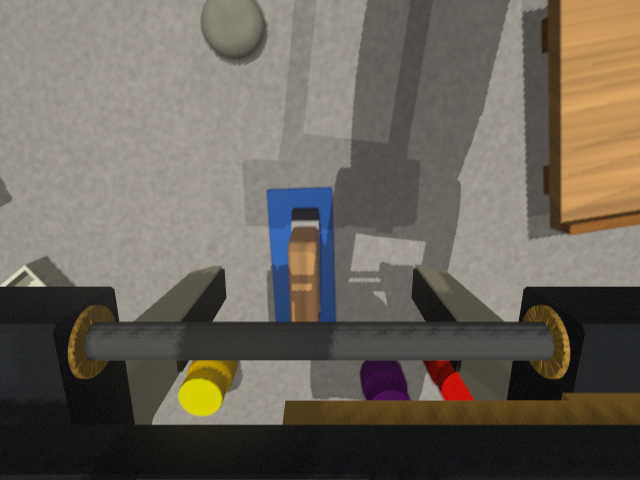

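The wrist view shows the handle at (305,270) between the open fingers and the pad aligned with the tool. The far end of the handle is hidden by the gripper bar. The handle line agrees with the top view.

>>> apply_moves(series=[[[-20,-4,0],[0,0,0]],[[-20,-4,0],[0,0,0]],[[-17,-4,10],[0,0,0]],[[0,0,25],[0,0,0]],[[0,0,35],[0,0,0]],[[0,0,35],[0,0,0]],[[0,0,30],[0,0,0]],[[0,0,20],[0,0,0]],[[0,0,9],[0,0,0]],[[0,0,4],[0,0,0]],[[0,0,0],[0,0,0]],[[0,0,0],[0,0,0]]])

```text
t: 3.15
tool_pos: [0.565, -0.2929, 0.2384]
orientation: [0.683, 3.064, -0.001]
force: [0.7, 0.3, 0.3]
opening: 0.093
gripper_force: 0.0
```

```bash
python3 -c "
from h import *
totool([.5647,-.2965,.235])"
```

```text
tool y yaw 64.87 tcp [ 0.565  -0.2929  0.2384] shift mm [-1.2 -3.4  3.4]
```

>>> apply_moves(series=[[[-1,-3,3],[0,0,0]],[[0,0,0],[0,0,0]]])

```text
t: 3.32
tool_pos: [0.5645, -0.2967, 0.2353]
orientation: [0.683, 3.064, -0.002]
force: [-0.4, 0.0, -0.5]
opening: 0.0928
gripper_force: 0.0
```

>>> apply_moves(series=[[[0,0,0],[0,0,0]],[[0,0,0],[0,0,0]],[[0,0,0],[0,0,0]],[[0,0,0],[0,0,0]],[[0,0,0],[0,0,0]],[[0,0,0],[0,0,0]],[[0,0,0],[0,0,0]],[[0,0,0],[0,0,0]]], claw=0, newtons=30)

```text
t: 3.98
tool_pos: [0.564, -0.2958, 0.2337]
orientation: [-0.684, -3.066, -0.0]
force: [-0.1, 0.3, 0.2]
opening: 0.0443
gripper_force: 0.0
```

>>> apply_moves(series=[[[0,0,0],[0,0,0]],[[0,0,0],[0,0,0]],[[0,0,0],[0,0,0]],[[0,0,0],[0,0,0]],[[0,0,0],[0,0,0]],[[0,0,0],[0,0,0]]])

```text
t: 4.48
tool_pos: [0.564, -0.2959, 0.2337]
orientation: [0.684, 3.066, -0.0]
force: [0.2, -0.5, 0.2]
opening: 0.0258
gripper_force: 30.0
```

```bash
python3 - <<'E'
from h import *
s=robot.read_state();print(s["opening"],s["gripper_force"],s["force"])
totool([.5647,-.2965,.4])
B=np.array([559.6,103.1]);a=np.radians(74.2);ex=np.array([np.cos(a),np.sin(a)]);ey=np.array([-ex[1],ex[0]])
for y in(-36,36):
  for x in(-110,150): print(x,y,(B+x*ex+y*ey).round(1))
f=np.load("top0.npz");p,d=f["p"],f["d"];c={k:f[k] for k in("fx","fy","cx","cy","extrinsics")}
h,s,v=cv2.split(cv2.cvtColor(p,cv2.COLOR_BGR2HSV))
m=np.zeros(h.shape,bool);m[252:275,305:328]=1
P,r=rect(c,m&(s<60)&(v>130),.07,"white");print((np.array(r[0])-B)@np.c_[ex,ey])
E
```

```text
0.0257893865875955 29.99099761247635 [ 0.19419009 -0.51821284  0.15875229]
tool y yaw 64.86 tcp [ 0.564  -0.2959  0.2337] shift mm [  -0.9   -0.2 -166.3]
-110 -36 [564.3 -12.5]
150 -36 [635.1 237.6]
-110 36 [495.    7.1]
150 36 [565.8 257.2]
white 120 c [505.   70.7] sz [35.3 24. ] ang 35.0
[-46.0096336   43.70742121]
```

>>> apply_moves(series=[[[0,0,-6],[0,0,0]],[[0,0,-15],[0,0,0]],[[0,0,-25],[0,0,0]],[[0,0,-30],[0,0,0]],[[0,0,-25],[0,0,-0.04]],[[0,0,-9],[0,0,-0.063]],[[0,0,0],[0,0,-0.06]],[[0,0,0],[0,0,0]],[[0,0,0],[0,0,0]]])

```text
t: 5.23
tool_pos: [0.5638, -0.2957, 0.3435]
orientation: [-0.435, -3.111, -0.001]
force: [0.4, 0.3, -1.8]
opening: 0.0257
gripper_force: 30.0
```

>>> apply_moves(series=[[[5,15,0],[0,0,0]],[[9,30,0],[0,0,0]],[[10,36,0],[0,0,0]],[[10,36,0],[0,0,0]],[[10,36,0],[0,0,0]],[[10,36,0],[0,0,0]],[[9,34,0],[0,0,0]],[[9,30,0],[0,0,0]],[[5,15,0],[0,0,0]],[[0,5,0],[0,0,0]],[[0,0,0],[0,0,0]],[[0,0,0],[0,0,0]]])

```text
t: 6.23
tool_pos: [0.564, -0.0123, 0.3432]
orientation: [-0.432, -3.111, 0.001]
force: [-0.3, -0.7, -3.2]
opening: 0.0258
gripper_force: 30.0
```

```bash
python3 - <<'E'
from h import *
print(robot.read_state()["force"],robot.read_state()["opening"])
totool([.5643,-.0125,.289])
p,d,c=snap("top");cv2.imwrite("pics/t1.png",cv2.resize(p[150:350,200:420],None,fx=2.5,fy=2.5))
W=cloud(c,d);z=W[...,2];
m=np.zeros(z.shape,bool);m[175:305,235:372]=1
rect(c,m&(z>.0665)&(z<.08),.072,"lips")
E
```

```text
[-0.34046984 -0.70590768 -3.20295099] 0.02583925829044365
tool y yaw 74.19 tcp [ 0.564  -0.0123  0.3432] shift mm [-0.4 -0.1 54.2]
lips 1225 c [559.3 102.9] sz [279.4 219.6] ang 74.2
```

View pics/t1.png

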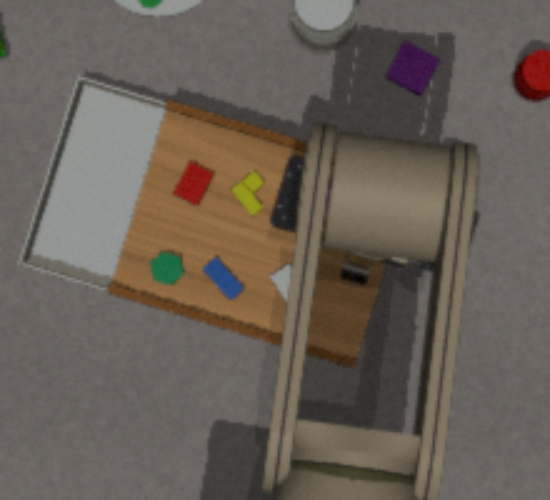

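The arm is over the board's closed end with the scraper held. All chips are still in place: red (195,183), yellow (250,192), green (167,267), blue (223,278) and part of white (285,282). Lowering into lane 1.

>>> apply_moves(series=[[[0,0,10],[0,0,0]],[[0,0,15],[0,0,0]],[[0,0,15],[0,0,0]],[[0,0,8],[0,0,0]],[[0,0,4],[0,0,0]],[[0,0,3],[0,0,0]],[[0,0,0],[0,0,0]],[[0,0,0],[0,0,0]]])

```text
t: 6.95
tool_pos: [0.5645, -0.0124, 0.2893]
orientation: [0.432, 3.111, -0.0]
force: [0.7, -0.8, -2.4]
opening: 0.0258
gripper_force: 30.0
```

>>> apply_moves(series=[[[0,4,1],[0,0,0]],[[0,10,0.5],[0,0,0]],[[0,12,0],[0,0,0]],[[0,12,0],[0,0,0]],[[0,10,0],[0,0,0]],[[0,8,0],[0,0,0]],[[0,8,0],[0,0,0]],[[0,8,0],[0,0,0]],[[0,8,0],[0,0,0]],[[0,8,0],[0,0,0]],[[0,8,0],[0,0,0]],[[0,8,0],[0,0,0]]])

```text
t: 7.95
tool_pos: [0.5928, 0.0885, 0.2872]
orientation: [-0.432, -3.112, 0.0]
force: [0.9, 0.4, -2.1]
opening: 0.0256
gripper_force: 30.0
```

>>> apply_moves(series=[[[0,8,0],[0,0,0]],[[0,8,0],[0,0,0]],[[0,8,0],[0,0,0]],[[0,8,0],[0,0,0]],[[0,8,0],[0,0,0]],[[0,8,0],[0,0,0]],[[0,8,0],[0,0,0]],[[0,8,0],[0,0,0]],[[0,8,0],[0,0,0]],[[0,8,0],[0,0,0]],[[0,8,0],[0,0,0]],[[0,8,0],[0,0,0]]])

```text
t: 8.95
tool_pos: [0.6189, 0.181, 0.2872]
orientation: [0.432, 3.112, 0.0]
force: [-0.4, -0.8, -1.6]
opening: 0.0255
gripper_force: 30.0
```

```bash
python3 - <<'E'
from h import *
totool([.6337,.2328,.2878]);print(robot.read_state()["force"])
p,d,c=snap("top");cv2.imwrite("pics/t2.png",cv2.resize(p[150:350,200:420],None,fx=2.5,fy=2.5))
E
```

```text
tool y yaw 74.2 tcp [0.6189 0.181  0.2872] shift mm [-0.1 53.9 -0.6]
[-0.37074064 -0.76286991 -1.56481001]
```

View pics/t2.png

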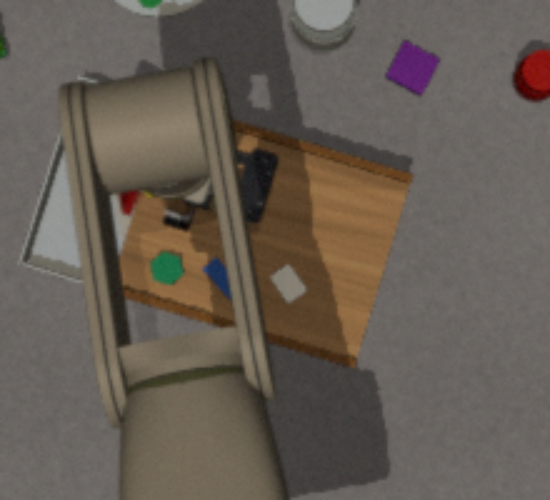

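Lane 1 is clear behind the scraper. Red is just going over the edge at (128,200), and green (167,267), blue (220,278) and white (288,283) have not moved.

>>> apply_moves(series=[[[0,6,0],[0,0,0]],[[0,6,0],[0,0,0]],[[0,6,0],[0,0,0]],[[0,6,0],[0,0,0]],[[0,6,0],[0,0,0]],[[0,6,0],[0,0,0]],[[0,6,0],[0,0,0]],[[0,6,0],[0,0,0]],[[0,6,0],[0,0,0]],[[0,3,0],[0,0,0]],[[0,0,0],[0,0,0]],[[0,0,0],[0,0,0]]])

```text
t: 10.0
tool_pos: [0.6342, 0.2352, 0.2871]
orientation: [-0.431, -3.112, 0.0]
force: [0.3, -0.1, -2.7]
opening: 0.0256
gripper_force: 30.0
```

>>> apply_moves(series=[[[0,0,-10],[0,0,0]],[[0,0,-20],[0,0,0]],[[0,0,-20],[0,0,0]],[[0,0,-8],[0,0,0]],[[10,-18,0],[0,0,0]],[[15,-33,0],[0,0,0]],[[15,-36,0],[0,0,0]],[[15,-36,0],[0,0,0]],[[10,-36,0],[0,0,0]],[[5,-36,0],[0,0,0]],[[2,-36,0],[0,0,0]],[[0,-18,0],[0,0,0]]])

```text
t: 11.0
tool_pos: [0.4955, 0.0122, 0.3456]
orientation: [0.434, 3.111, -0.002]
force: [-0.3, -0.5, -2.3]
opening: 0.0255
gripper_force: 30.0
```

```bash
python3 - <<'E'
from h import *
totool([.495,.0071,.2878]);print(robot.read_state()["force"])
p,d,c=snap("top");cv2.imwrite("pics/t3.png",cv2.resize(p[150:350,200:420],None,fx=2.5,fy=2.5))
E
```

```text
tool y yaw 74.12 tcp [0.4955 0.0122 0.3456] shift mm [-0.9 -5.  57.8]
[-0.32042096 -0.46758444 -2.27229986]
```

View pics/t3.png

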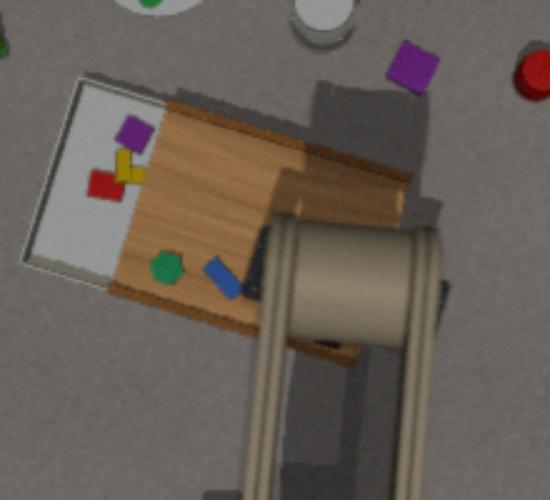

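Purple (135,133), yellow (128,167) and red (106,186) are in the tray. Lane 2 next.

>>> apply_moves(series=[[[0,-3,3],[0,0,0]],[[0,0,12],[0,0,0]],[[0,0,15],[0,0,0]],[[0,0,13],[0,0,0]],[[0,0,8],[0,0,0]],[[0,0,4],[0,0,0]],[[0,0,1],[0,0,0]],[[0,0,0],[0,0,0]],[[0,0,0],[0,0,0]]])

```text
t: 11.8
tool_pos: [0.4967, 0.0125, 0.2898]
orientation: [0.431, 3.111, 0.0]
force: [0.6, -0.2, -1.5]
opening: 0.0259
gripper_force: 30.0
```

```bash
python3 -c "
from h import *
totool([.495,.0071,.2875])"
```

```text
tool y yaw 74.22 tcp [0.4967 0.0125 0.2898] shift mm [ 0.2 -5.6  2.3]
```

Board x is about -104, behind the white chip, so I lower 2 mm and push.

>>> apply_moves(series=[[[0,2,1.5],[0,0,0]],[[0,8,1],[0,0,0]],[[0,9,0],[0,0,0]],[[0,8,0],[0,0,0]],[[0,8,0],[0,0,0]],[[0,8,0],[0,0,0]],[[0,8,0],[0,0,0]],[[0,8,0],[0,0,0]],[[0,8,0],[0,0,0]],[[0,8,0],[0,0,0]],[[0,8,0],[0,0,0]],[[0,8,0],[0,0,0]]])

```text
t: 12.8
tool_pos: [0.5213, 0.1005, 0.2867]
orientation: [-0.432, -3.112, 0.0]
force: [0.2, -0.5, -2.7]
opening: 0.0258
gripper_force: 30.0
```

>>> apply_moves(series=[[[0,8,0],[0,0,0]],[[0,8,0],[0,0,0]],[[0,8,0],[0,0,0]],[[0,8,0],[0,0,0]],[[0,8,0],[0,0,0]],[[0,8,0],[0,0,0]],[[0,8,0],[0,0,0]],[[0,8,0],[0,0,0]],[[0,8,0],[0,0,0]],[[0,8,0],[0,0,0]],[[0,8,0],[0,0,0]],[[0,8,0],[0,0,0]]])

```text
t: 13.8
tool_pos: [0.5475, 0.1929, 0.2867]
orientation: [-0.432, -3.112, -0.0]
force: [-0.9, -0.6, -2.6]
opening: 0.026
gripper_force: 30.0
```

>>> apply_moves(series=[[[0,6,0],[0,0,0]],[[0,6,0],[0,0,0]],[[0,6,0],[0,0,0]],[[0,6,0],[0,0,0]],[[0,6,0],[0,0,0]],[[0,6,0],[0,0,0]],[[0,6,0],[0,0,0]],[[0,6,0],[0,0,0]],[[0,6,0],[0,0,0]],[[0,5,0],[0,0,0]],[[0,5,0],[0,0,0]],[[0,0,0],[0,0,0]]])

```text
t: 14.8
tool_pos: [0.5648, 0.2546, 0.2867]
orientation: [0.431, 3.112, 0.001]
force: [0.1, -0.8, -2.1]
opening: 0.0259
gripper_force: 30.0
```

```bash
python3 -c "
from h import *
totool([.5644,.2524,.2875])"
```

```text
tool y yaw 74.23 tcp [0.5648 0.2546 0.2867] shift mm [-0.2 -2.2 -0.8]
```

>>> apply_moves(series=[[[0,0,-10],[0,0,0]],[[0,0,-20],[0,0,0]],[[0,0,-20],[0,0,0]],[[0,0,-8],[0,0,0]],[[-4,-16,0],[0,0,0]],[[-9,-33,0],[0,0,0]],[[-10,-36,0],[0,0,0]],[[-10,-36,0],[0,0,0]],[[-10,-36,0],[0,0,0]],[[-10,-36,0],[0,0,0]],[[-10,-36,0],[0,0,0]],[[-10,-36,0],[0,0,0]]])

```text
t: 15.8
tool_pos: [0.5623, -0.0231, 0.3452]
orientation: [0.432, 3.111, -0.0]
force: [-0.2, -0.2, -2.4]
opening: 0.026
gripper_force: 30.0
```

>>> apply_moves(series=[[[-10,-36,0],[0,0,0]],[[-10,-36,0],[0,0,0]],[[-10,-36,0],[0,0,0]],[[-10,-36,0],[0,0,0]],[[-10,-36,0],[0,0,0]],[[-10,-36,0],[0,0,0]],[[-8,-30,0],[0,0,0]],[[-5,-18,0],[0,0,0]],[[0,0,0],[0,0,0.065]],[[0,0,0],[0,0,0.066]],[[0,0,0],[0,0,0]],[[0,0,0],[0,0,0]]])

```text
t: 16.8
tool_pos: [0.5609, -0.2952, 0.3448]
orientation: [-0.632, -3.077, -0.0]
force: [-0.1, 0.6, -2.8]
opening: 0.0261
gripper_force: 30.0
```

```bash
python3 - <<'E'
from h import *
totool([.5622,-.3017,.2345])
p,d,c=snap("top");cv2.imwrite("pics/t4.png",cv2.resize(p[150:350,200:500],None,fx=2.5,fy=2.5))
p,d,c=snap("wrist");cv2.imwrite("pics/w4.png",p)
h,s,v=cv2.split(cv2.cvtColor(p,cv2.COLOR_BGR2HSV))
rect(c,big((h>100)&(h<125)&(s>120)&(v>40)),.008,"pad")
E
```

```text
tool y yaw 66.79 tcp [ 0.5609 -0.2952  0.3448] shift mm [ -3.8  -5.5 110.3]
pad 3724 c [ 544.8 -293. ] sz [ 69.5 120.6] ang 66.7
```

View pics/t4.png

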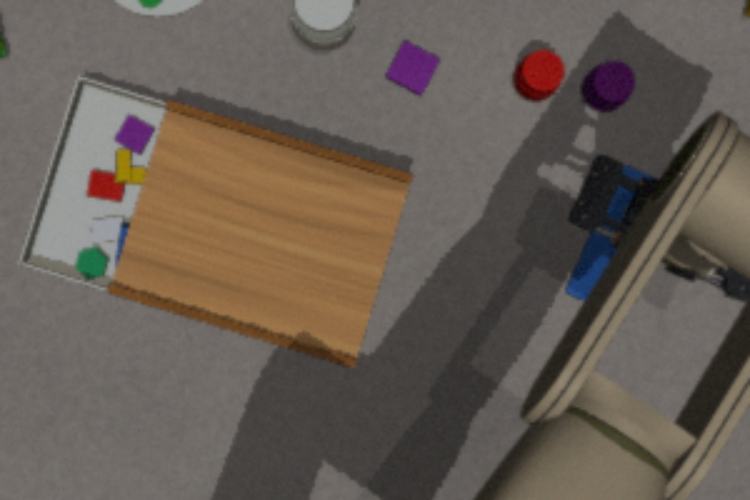

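View pics/w4.png

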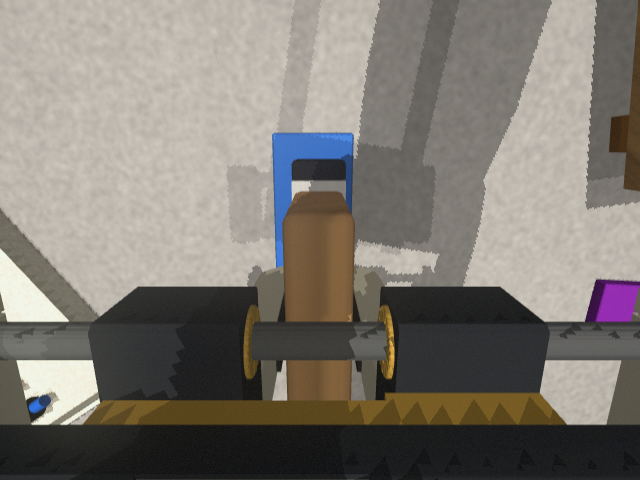

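All six chips are in the tray: purple (135,133), yellow (128,167), red (106,186), white (107,230), blue (122,243) by the near wall, and green (92,262). The board is bare. The wrist view shows the scraper over the pad, lined up with it and nearly centred.

>>> apply_moves(series=[[[-4,-5,5],[0,0,0]],[[0,0,15],[0,0,0]],[[0,0,25],[0,0,0]],[[0,0,25],[0,0,0]],[[0,0,18],[0,0,0]],[[0,0,10],[0,0,0]],[[0,0,6],[0,0,0]],[[0,0,3],[0,0,0]],[[0,0,0],[0,0,0]],[[0,0,0],[0,0,0]]])

```text
t: 17.73
tool_pos: [0.5633, -0.3016, 0.2391]
orientation: [0.634, 3.075, -0.001]
force: [0.5, 0.3, -2.9]
opening: 0.0258
gripper_force: 30.0
```

```bash
python3 - <<'E'
from h import *
totool([.5622,-.3012,.2338])
E
```

```text
tool y yaw 66.7 tcp [ 0.5633 -0.3016  0.2391] shift mm [ 1.2 -0.1  5.3]
```

>>> apply_moves(series=[[[1,0,2],[0,0,0]],[[0,0,1.5],[0,0,0]],[[0,0,1],[0,0,0]],[[0,0,0.5],[0,0,0]],[[0,0,0],[0,0,0]]])

```text
t: 18.15
tool_pos: [0.5621, -0.301, 0.2337]
orientation: [0.634, 3.076, -0.001]
force: [-0.0, 0.4, 4.0]
opening: 0.0258
gripper_force: 30.0
```

Contact is light: the force went from -2.9 to +4 N. Releasing.

>>> apply_moves(series=[[[0,0,0],[0,0,0]],[[0,0,0],[0,0,0]],[[0,0,0],[0,0,0]],[[0,0,0],[0,0,0]],[[0,0,0],[0,0,0]],[[0,0,0],[0,0,0]],[[0,0,0],[0,0,0]],[[0,0,0],[0,0,0]],[[0,0,0],[0,0,0]],[[0,0,0],[0,0,0]],[[0,0,0],[0,0,0]],[[0,0,0],[0,0,0]]], claw=1)

```text
t: 19.15
tool_pos: [0.5619, -0.3008, 0.2327]
orientation: [0.635, 3.077, -0.0]
force: [-0.5, 0.3, 0.5]
opening: 0.0925
gripper_force: 0.0
```

>>> apply_moves(series=[[[0,0,-6],[0,0,0]],[[0,0,-12],[0,0,0]],[[0,0,-25],[0,0,0]],[[0,0,-35],[0,0,0]],[[0,0,-35],[0,0,0]],[[0,0,-30],[0,0,0]],[[15,5,-10],[0,0,0]],[[30,20,0],[0,0,0]],[[30,25,0],[0,0,0]],[[30,25,0],[0,0,0]],[[30,25,0],[0,0,0]],[[30,25,0],[0,0,0]]])

```text
t: 20.15
tool_pos: [0.4587, -0.1195, 0.387]
orientation: [0.635, 3.075, -0.0]
force: [0.2, 0.3, 0.6]
opening: 0.0928
gripper_force: 0.0
```

>>> apply_moves(series=[[[15,35,0],[0,0,0]],[[5,38,0],[0,0,0]],[[0,38,0],[0,0,0]],[[0,38,0],[0,0,0]],[[0,38,0],[0,0,0]],[[0,38,0],[0,0,0]],[[0,15,0],[0,0,0]],[[0,0,0],[0,0,0]],[[0,0,0],[0,0,0]]])

```text
t: 20.9
tool_pos: [0.5364, 0.1079, 0.3864]
orientation: [0.632, 3.077, -0.001]
force: [0.5, 0.6, -0.0]
opening: 0.0928
gripper_force: 0.0
```

```bash
python3 - <<'E'
from h import *
p,d,c=snap("top")
W=cloud(c,d);h,s,v=cv2.split(cv2.cvtColor(p,cv2.COLOR_BGR2HSV));z=W[...,2]
roi=np.zeros(h.shape,bool);roi[205:285,415:485]=1
rect(c,roi&(h>100)&(h<125)&(s>120)&(v>50),.008,"pad")
rect(c,roi&(z>.085)&(z<.1),.093,"handle")
q,_,_=snap("scene")
a=cv2.resize(p[150:350,200:500],(800,533))[:300]
cv2.imwrite("pics/f.png",np.hstack([cv2.resize(p[165:290,200:270],(300,536)),cv2.resize(q[150:330,150:460],(500,290)) if 0 else cv2.copyMakeBorder(cv2.resize(q[190:370,150:460],(500,290)),0,246,0,0,0)]))
E
```

```text
pad 769 c [ 563.3 -301.8] sz [ 68.9 158.9] ang 66.7
handle 320 c [ 563.3 -300.4] sz [27. 91.] ang 66.7
```

View pics/f.png

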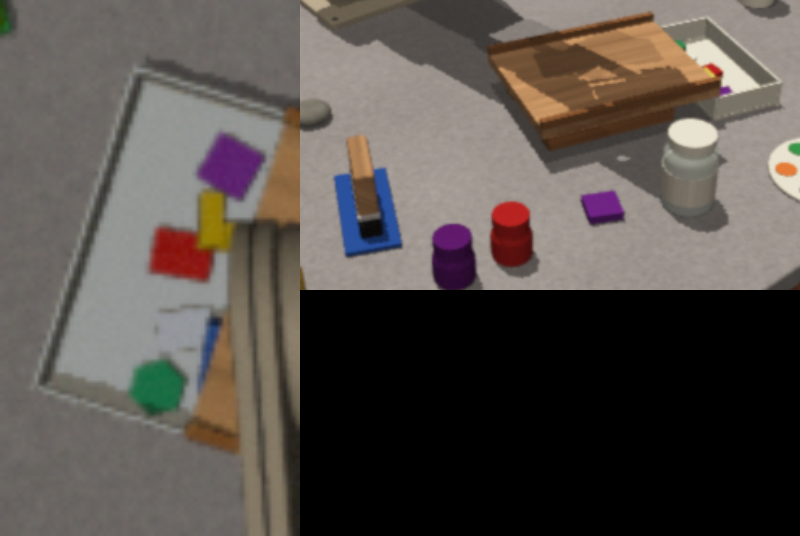

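All six chips lie in the tray. The scraper stands upright on its pad, about 1.4 mm off centre and parallel to it. The bystanders in view have not moved.

```bash
python3 -c "
from plant import robot
print(robot.close_job())"
```

```text
the job is handed in; nothing more can be done
None
```

The job is handed in: all six chips are in the tray, the scraper stands upright on its pad (about 1.4 mm off centre, aligned), the arm touched no bystander that I could see, and it took about 21 s.

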